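# Call the apprentice and point out the mallet and the chisel

## Robot

A 6-joint arm with a two-finger parallel gripper is mounted at the origin on the work surface; the furniture and walls round the work are solid. World frame = base frame: x ahead of the robot, y to its left, z up, the work surface at z = 0. Lengths are in m, angles in rad, forces in N, time in s.
With the tool pointing down it reaches from about 0.425 to 0.95 m from the base axis. Payload 3.5 kg.
Tool frame: the origin (TCP) lies between the finger pads; the fingertips stand 17 mm ahead of it and the grasp point (between the pads) lies 2 mm behind it; z points along the fingers, y is the direction in which the jaws open and shut (so a half turn about z gives the same grasp; the last joint's range is limited). The gripper opens to 85 mm and grips with 20 to 120 N. Pads are 22 mm wide; open, the fingers measure 114 mm over their backs; the gripper's body (76 mm by 85 mm) begins 54 mm behind the grasp point. The pads swing forward as they close: fully open they stand 13 mm farther back than shut.
Start: joints at [-1.449, 0.286, 1.577, -0, 1.279, -0.15], TCP at [0.181, -0.65, 0.248] pointing down, gripper open.
Joint ranges: [-2.77, 2.77], [-0.9, 2.22], [0.21, 2.48], [-1.53, 4.67], [0.24, 2.81], [-2.84, 2.84]. Speed limits (rad/s): [2.79, 2.79, 3.14, 3.14, 3.14, 3.14].

## Interface

Orientations are given as a unit quaternion [x, y, z, w].
In Python, from plant import ctrl gives the robot as it stands.
- The arm moves only by the tool carry_out, never from a script. Its argument "commands" is a list of rows, each an object with "delta_pos": the shift along the tool's x, y, z in m, a list of three; "delta_rot": the turn, a rotation vector about the tool's x, y, z in rad, a list of three; "claw": the opening in per cent of the stroke, from 0 (shut) to 100 (fully open). A call has 1 to 8 rows; each row is the pose to reach, as a shift and turn from the pose measured when the call began, along the tool's axes at that moment; what a row does not reach only later rows make up. A row lasts 1/12 s, in which the tool goes at most 41.7 mm and 7.16 degrees, less where a joint would pass 70% of its speed; a pose out of reach is approached as far as the arm can. A call with a gripper value outside its range is refused whole. The fingers move at their own pace and stop on an object; "force" is the grip in N (left out, the last holds). Time passes only in rows, so rows that repeat a pose let the fingers close. It gives the time, the measured TCP pose, the force and the opening at its end, in the units of the state.
- ctrl.get_state(): the state, without advancing time (a new reading comes with each control period).
- ctrl.read_camera(name): name is "side" or "top"; returns (picture, depth): 420x560x3 uint8, red, green, blue; 420x560 float32, m along the optical axis (not along the pixel's ray), 0 where there is no reading.
- ctrl.camera_info(name): a dict with "fx", "fy", "cx", "cy" (pixels), "rvec" (rotation vector, rad) and "tvec" (3), from world to camera coordinates, as OpenCV has them. Camera axes: x right, y down, z forward; pixel columns grow to the right and rows downward; lengths in m; the calibration is good to about 2 mm. A picture is of the moment at which its call begins. camera_info takes no time and is no camera call.
- ctrl.sign_off(): hands the job in, once; it reports no verdict.
The state is a dict: "time": time; "qpos": joint angles; "dq": joint speeds; "joint_efforts": joint torques, N m; "eef_pos": TCP position; "tcp_rot": TCP orientation; "contact_force": force on the tool from outside, world axes, zero at the start; "wrist_torque": the same for the moment, N m; "opening": opening from 0.0 (shut) to 1.0 (fully open).
Only numpy, scipy, OpenCV 4.12 (cv2) and the standard library are available. Lean on these libraries where they do the work, as an engineer would, in place of code of your own. Each camera call takes 0.05 s, during which the arm holds its last target.

## Task

Call the apprentice by pressing the round push button on the bench fully down and letting it up again; then point with the fingertips, a few centimetres above it and without touching, at the head of the wooden mallet for two seconds. Then point in the same way at the wooden handle of the chisel (the tool with the straight flat blade) and finish there, still pointing at it from just above. Touch nothing but the button, move nothing, and do not dip low over any of the other tools on the way.

Things in the scene. Friction and masses are not known exactly. Their poses are not given: they have to be found in the camera images.
- call (a joint): plunger of the call button: 0 up, 0.006 m fully down; a spring lifts it again; about 5 N holds it fully down
- call_top (a point): centre of the top of the call button's grey plunger (32 mm across), which stands upright in a dark steel ring 48 mm across and 12 mm high, fixed to the bench; the top is 22 mm above the bench when up and moves straight down
- mallet: wooden mallet lying on the bench: barrel-shaped head 110 mm long (along its x) and 60 mm in diameter, and a handle reaching from the head to its own +y; 231 mm long over all; origin on the bench below the middle; z up
- mallet_head (a point): uppermost point of the mallet's head, in the middle of it, 60 mm above the bench; axes as the mallet's
- chisel: bevel chisel lying on the bench, 260 mm long, 29 mm thick: light wooden handle 120 mm long towards its own +y, straight flat steel blade towards -y; origin under its middle; z up. It lies side by side with the tack lifter and the screwdriver, about 110 mm apart, in any order, handles towards the robot
- chisel_handle (a point): top of the chisel's handle at the middle of the handle's length, 29 mm above the bench; axes as the chisel's
- tack_lifter: tack lifter (leave alone): like the chisel but with a thin round shank bent up at the tip into a claw; 238 mm long, 31 mm high, handle towards its own +y; origin on the bench under its middle
- screwdriver: slotted screwdriver (leave alone), dark handle towards its own +y, thin round shank; 223 mm long, 35 mm high; origin on the bench under its middle
- spool: spool of thread (leave alone), upright, 46 mm across and 55 mm high; origin in the middle of its underside
- hammer: claw hammer (leave alone) at the left of the bench, standing on its striking face, steel head up to 125 mm high at its own +y end, shaft 316 mm long along its y; origin on the bench under its middle

How it is judged:
On the way, in this order (a step that is already met when the one before it is completed fails the run):
1. the call button is pressed fully down (value of joint call above 0.0048 m), for 0.05 s.
2. the button is up again and the fingers point at the mallet's head from just above for 1.5 s (x of the grasp point in the frame of mallet_head between -0.045 and 0.045 m and y of the grasp point in the frame of mallet_head between -0.03 and 0.03 m and z of the grasp point in the frame of mallet_head between 0.012 and 0.1 m and value of joint call below 0.002 m), for 1.5 s.
At the end, for the whole second after the job is handed in: The grasp point (about 2 cm behind the fingertips) is above the chisel's handle, within 30 mm of its centre line and 55 mm of its middle along it, 12 to 100 mm above its top; the button is up; the mallet, chisel, tack lifter, screwdriver and spool are within 10 mm of where they were (x of the grasp point in the frame of chisel_handle between -0.03 and 0.03 m and y of the grasp point in the frame of chisel_handle between -0.055 and 0.055 m and z of the grasp point in the frame of chisel_handle between 0.012 and 0.1 m and value of joint call below 0.002 m and distance of each of mallet, chisel, tack_lifter, screwdriver, spool from where it was at the start of the episode below 0.01 m); the robot touches nothing.
It fails at once if the robot touches the mallet or the chisel (contact force between any of the fingers, the arm and mallet above 0.3 N or contact force between any of the fingers, the arm and chisel above 0.3 N).
It fails at once if the robot touches the tack lifter, screwdriver, spool or hammer (contact force between any of the fingers, the arm and tack_lifter above 0.3 N or contact force between any of the fingers, the arm and screwdriver above 0.3 N or contact force between any of the fingers, the arm and spool above 0.3 N or contact force between any of the fingers, the arm and hammer above 0.3 N).
It fails at once if the mallet, chisel or another loose thing is moved (distance of any of mallet, chisel, tack_lifter, screwdriver, spool from where it was at the start of the episode above 0.015 m).
It fails at once if the fingertips dip low over a wrong tool (grasp point less than about 45 mm above the handle of the tack lifter or screwdriver or the hammer's head) ((x of the grasp point in the frame of tack_lifter between -0.02 and 0.02 m and y of the grasp point in the frame of tack_lifter between 0 and 0.12 m and z of the grasp point in the frame of tack_lifter between 0 and 0.075 m) or (x of the grasp point in the frame of screwdriver between -0.02 and 0.02 m and y of the grasp point in the frame of screwdriver between 0 and 0.115 m and z of the grasp point in the frame of screwdriver between 0 and 0.08 m) or (x of the grasp point in the frame of hammer between -0.02 and 0.02 m and y of the grasp point in the frame of hammer between 0.1 and 0.16 m and z of the grasp point in the frame of hammer between 0 and 0.17 m)).
It also fails if it takes over 45 s, if anything falls off the work surface, if the arm or the gripper's body presses on something with over 40 N, if the wrist force passes 120 N, or if a joint passes its speed limit or range.

## Working session

There is one attempt and no reset: what is moved stays moved. The work goes in short steps, Python scripts to look and compute and a tool call to move; the robot and the scene stay as the last step left them, time stands still between calls to the robot, and variables do not carry over. Pictures are saved under pics/ and viewed, and the job is handed in when it is done.

Besides the shell and the picture viewer there is one more tool, called after "Call:" as name(argument=value, ...), one argument or row to a line, values as JSON. carry_out: Moves the arm, as the interface text tells. Its arguments: {"type":"object","properties":{"commands":{"type":"array"},"force":{"type":"number"}},"required":["commands"]}

```bash
mkdir -p pics; cat > h.py <<'E'
import numpy as np,cv2
from plant import ctrl
def snap(n,tag):
    im,d=ctrl.read_camera(n); cv2.imwrite(f'pics/{tag}.png',cv2.cvtColor(im,cv2.COLOR_RGB2BGR)); np.save(f'pics/{tag}.npy',d)
    return im,d
def world(n,d):
    c=ctrl.camera_info(n);R=cv2.Rodrigues(np.array(c['rvec'],float))[0];t=np.array(c['tvec'],float).ravel()
    v,u=np.mgrid[:d.shape[0],:d.shape[1]]
    P=np.stack([(u-c['cx'])/c['fx']*d,(v-c['cy'])/c['fy']*d,d],-1)
    W=(P-t)@R; W[d<=0]=np.nan
    return W
E
python3 - <<'E'
from h import *
for n in ('top','side'):
    im,d=snap(n,n+'1'); print(n,ctrl.camera_info(n))
s=ctrl.get_state();print(s)
E
```

```text
top {'fx': 467.4822836730312, 'fy': 467.4822836730312, 'cx': 286.5221482343774, 'cy': 206.0588989175963, 'rvec': array([ 2.1839589 , -2.12265423,  0.16145011]), 'tvec': array([0.10033449, 0.48633975, 1.3662234 ])}
side {'fx': 416.51082417396594, 'fy': 416.51082417396594, 'cx': 285.398085306035, 'cy': 209.8659720903907, 'rvec': array([ 0.08271066, -2.63340714,  1.59717527]), 'tvec': array([0.48362586, 0.00619895, 1.19425934])}
{'time': 0.1, 'qpos': array([-1.44900107e+00,  2.87105588e-01,  1.57802510e+00, -1.33278680e-05,
        1.27858642e+00, -1.49987968e-01]), 'dq': array([ 0.00035034, -0.00218404, -0.00370718, -0.00060983, -0.00092072,
       -0.00130618]), 'joint_efforts': array([ 6.20028859e-04, -4.07297051e+01, -2.93697488e+01, -1.21794715e-04,
        3.43955631e-03, -7.26495216e-06]), 'eef_pos': array([ 0.18116907, -0.64965947,  0.24706942]), 'tcp_rot': array([ 9.90780115e-01,  1.35475588e-01,  8.59426699e-06, -1.06221155e-03]), 'contact_force': array([-0.153183  , -0.41661734, -0.36461054]), 'wrist_torque': array([0.00244   , 0.00325399, 0.01315765]), 'opening': 0.9971250293077256}
```

```bash
ls pics
```

```text
side1.npy
side1.png
top1.npy
top1.png
```

View pics/top1.png

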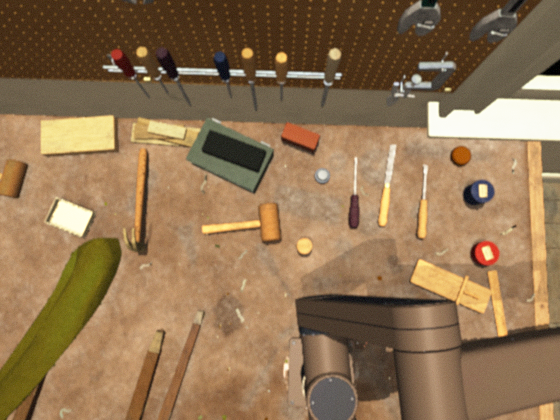

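View pics/side1.png

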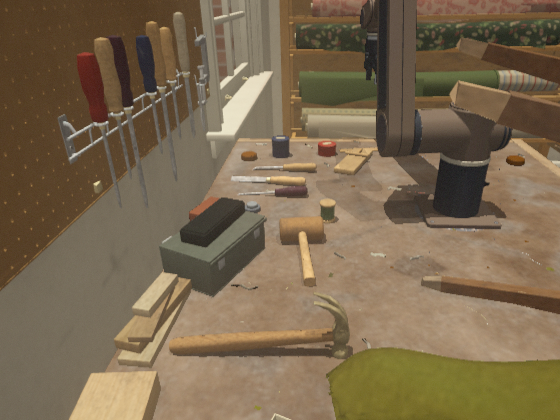

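Top view: the button is at about (322,176), the mallet head at (270,222) and the spool at (305,247). The dark screwdriver is at (354,195), and the light-handled tools are at (387,185), which looks flat-bladed and so likely the chisel, and (423,200). The hammer is at (138,200). Next I'll zoom in and measure.

```bash
python3 - <<'E'
from h import *
im=cv2.imread('pics/top1.png'); im2=cv2.imread('pics/side1.png')
a=cv2.resize(im[130:260,240:450],None,fx=3.6,fy=3.6,interpolation=cv2.INTER_CUBIC)
cv2.imwrite('pics/zt.png',a)
cv2.imwrite('pics/zs.png',cv2.resize(im2[140:290,190:350],None,fx=4,fy=4,interpolation=cv2.INTER_CUBIC))
W=world('top',np.load('pics/top1.npy'));np.set_printoptions(precision=4,suppress=True)
for n,(u,v) in dict(button=(322,175),mh=(270,222),mhandle=(225,227),spool=(305,246),chis=(384,208),chisb=(391,160),tack=(423,220),tackb=(425,175),sd=(354,211),bench=(340,240),hamhead=(130,238)).items():
    print(n,W[v,u])
def comp(name,u0,u1,v0,v1,z0,z1):
    S=W[v0:v1,u0:u1].reshape(-1,3); S=S[np.isfinite(S[:,2])];S=S[(S[:,2]>z0)&(S[:,2]<z1)]
    c=S.mean(0); w,V=np.linalg.eigh(np.cov(S[:,:2].T)); 
    p=(S[:,:2]-c[:2])@V; print(name,len(S),c,'ext',np.ptp(p,0),'dir',V[:,1],'mid',c[:2]+V@((p.max(0)+p.min(0))/2),'zmax',S[:,2].max())
comp('button',308,337,163,190,.015,.04)
comp('mhead',256,284,198,248,.035,.08)
comp('spool',294,316,234,258,.04,.08)
comp('chiselh',374,398,186,232,.012,.05)
comp('chisel',374,402,140,232,.006,.05)
comp('tackh',412,434,192,245,.012,.05)
comp('tack',412,434,155,245,.006,.05)
comp('sd',344,364,150,232,.008,.05)
E
```

```text
button [0.5832 0.0087 0.0242]
mh [0.4314 0.1614 0.0573]
mhandle [0.4156 0.2958 0.0279]
spool [0.3645 0.0571 0.0517]
chis [ 0.4866 -0.1793  0.029 ]
chisb [ 0.6396 -0.205   0.0117]
tack [ 0.4539 -0.2972  0.0269]
tackb [ 0.5962 -0.3109  0.0081]
sd [ 0.4742 -0.0882  0.0338]
bench [ 0.3884 -0.051   0.0035]
hamhead [0.3765 0.5839 0.0019]
button 98 [0.5822 0.0079 0.0212] ext [0.0369 0.0373] dir [-0.5898  0.8076] mid [0.5806 0.0062] zmax 0.029857935660114437
mhead 747 [0.4321 0.1653 0.0539] ext [0.0686 0.1106] dir [-0.992  -0.1262] mid [0.4323 0.1695] zmax 0.06703431962994831
spool 190 [0.3644 0.06   0.0552] ext [0.0447 0.0452] dir [0.5395 0.842 ] mid [0.3646 0.0599] zmax 0.062309686855591705
chiselh 332 [ 0.4921 -0.1807  0.0235] ext [0.0277 0.1266] dir [-0.9902  0.1399] mid [ 0.4953 -0.182 ] zmax 0.035202370635459015
chisel 593 [ 0.5411 -0.1884  0.0181] ext [0.1004 0.2913] dir [-0.9894  0.1451] mid [ 0.5653 -0.1925] zmax 0.035202370635459015
tackh 351 [ 0.4597 -0.2955  0.0251] ext [0.0285 0.1431] dir [-0.9953  0.0963] mid [ 0.4705 -0.2987] zmax 0.04052590041493232
tack 480 [ 0.4854 -0.2979  0.0209] ext [0.0757 0.2739] dir [-0.9971  0.076 ] mid [ 0.52   -0.3022] zmax 0.04052590041493232
sd 367 [ 0.4885 -0.0896  0.0249] ext [0.0661 0.2426] dir [-0.9987  0.0502] mid [ 0.5455 -0.0864] zmax 0.03924816773673032
```

View pics/zt.png

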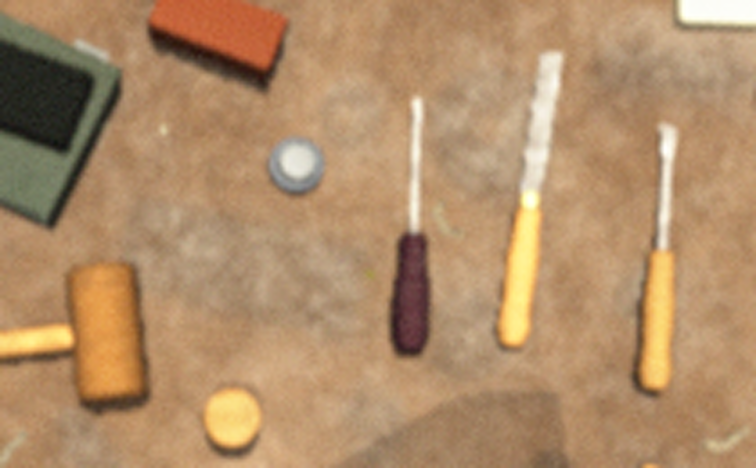

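View pics/zs.png

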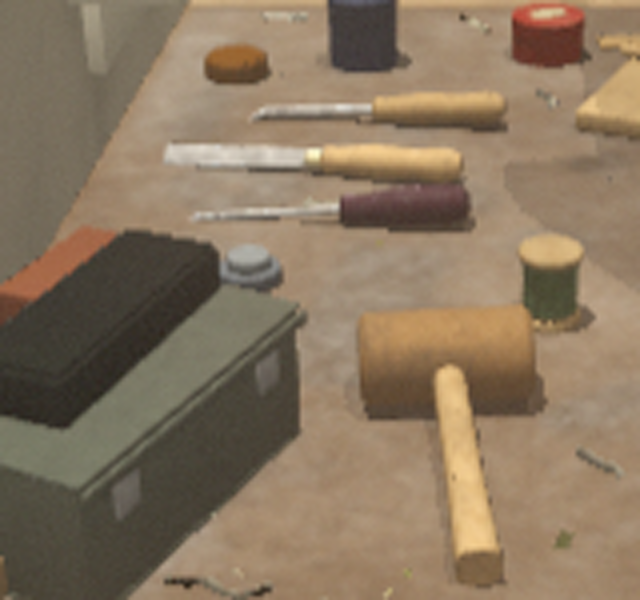

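The chisel is the middle tool: flat blade, light handle, handle middle near (0.494, -0.180). The button is at about (0.583, 0.008). I'll refine those two points and check the clearance around the button and along the way.

```bash
python3 - <<'E'
from h import *
np.set_printoptions(precision=4,suppress=True)
def ray(n,u,v,z):
    c=ctrl.camera_info(n);R=cv2.Rodrigues(np.array(c['rvec'],float))[0];t=np.array(c['tvec'],float).ravel()
    o=-R.T@t; d=R.T@np.array([(u-c['cx'])/c['fx'],(v-c['cy'])/c['fy'],1]); return o+d*(z-o[2])/d[2]
print('btn top',ray('top',240+297/3.6,130+158/3.6,.022),'side',ray('side',190+251/4,140+254/4,.022))
print('mh',ray('top',240+108/3.6,130+332/3.6,.06)); print('ch',ray('top',240+521/3.6,130+272/3.6,.029))
print('ch ends',ray('top',240+530/3.6,130+195/3.6,.02),ray('top',240+512/3.6,130+346/3.6,.02))
for n in('top','side'):
    W=world(n,np.load(f'pics/{n}1.npy')).reshape(-1,3);W=W[np.isfinite(W[:,2])]
    S=W[(np.hypot(W[:,0]-.583,W[:,1]-.008)<.2)&(W[:,2]>.05)]
    r=np.hypot(S[:,0]-.583,S[:,1]-.008); i=r.argmin(); print(n,'nearest tall',S[i],r[i],'zmax',S[:,2].max())
    S=W[(W[:,0]>.2)&(W[:,0]<.65)&(W[:,1]<.3)&(W[:,1]>-.45)&(W[:,2]>.07)];print(len(S),S.max(0),S.min(0))
E
```

```text
btn top [0.5872 0.0071 0.022 ] side [0.5805 0.0065 0.022 ]
mh [0.4305 0.1613 0.06  ]
ch [ 0.4941 -0.1815  0.029 ]
ch ends [ 0.5616 -0.1912  0.02  ] [ 0.4327 -0.1758  0.02  ]
top nearest tall [0.6596 0.0395 0.0511] 0.08277886484973943 zmax 0.7087388361482957
6745 [0.6498 0.3    0.7224] [ 0.2  -0.45  0.07]
side nearest tall [0.6741 0.038  0.054 ] 0.09588340303075557 zmax 0.5619853943110475
5069 [0.65   0.2999 0.5483] [ 0.2    -0.4498  0.07  ]
```

Call:
carry_out(
  commands=[
    {"delta_pos":[0,0,0],"delta_rot":[0,0,0],"claw":0},
    {"delta_pos":[0,0,0],"delta_rot":[0,0,0],"claw":0},
    {"delta_pos":[0,0,0],"delta_rot":[0,0,0],"claw":0},
    {"delta_pos":[0,0,0],"delta_rot":[0,0,0],"claw":0},
    {"delta_pos":[0,0,0],"delta_rot":[0,0,0],"claw":0},
    {"delta_pos":[0,0,0],"delta_rot":[0,0,0],"claw":0},
  ],
)

```text
time: 0.6
eef_pos: [0.1812, -0.6497, 0.2471]
tcp_rot: [0.991, 0.135, 0.0, -0.001]
contact_force: [0.1, -1.1, -0.6]
opening: 0.146
```

Call:
carry_out(
  commands=[
    {"delta_pos":[0.015,-0.014,0],"delta_rot":[0,0,0],"claw":0},
    {"delta_pos":[0.04,-0.037,0],"delta_rot":[0,0,0],"claw":0},
    {"delta_pos":[0.065,-0.06,0],"delta_rot":[0,0,0],"claw":0},
    {"delta_pos":[0.09,-0.084,0],"delta_rot":[0,0,0],"claw":0},
    {"delta_pos":[0.115,-0.107,0],"delta_rot":[0,0,0],"claw":0},
    {"delta_pos":[0.14,-0.13,0],"delta_rot":[0,0,0],"claw":0},
    {"delta_pos":[0.165,-0.154,0],"delta_rot":[0,0,0],"claw":0},
    {"delta_pos":[0.19,-0.177,0],"delta_rot":[0,0,0],"claw":0},
  ],
)

```text
time: 1.27
eef_pos: [0.3173, -0.4266, 0.2478]
tcp_rot: [0.991, 0.135, 0.0, -0.001]
contact_force: [0.2, 0.2, 0.2]
opening: -0.001
```

Call:
carry_out(
  commands=[
    {"delta_pos":[0.025,-0.023,0],"delta_rot":[0,0,0],"claw":0},
    {"delta_pos":[0.05,-0.046,0],"delta_rot":[0,0,0],"claw":0},
    {"delta_pos":[0.075,-0.07,0],"delta_rot":[0,0,0],"claw":0},
    {"delta_pos":[0.1,-0.093,0],"delta_rot":[0,0,0],"claw":0},
    {"delta_pos":[0.125,-0.116,0],"delta_rot":[0,0,0],"claw":0},
    {"delta_pos":[0.15,-0.139,0],"delta_rot":[0,0,0],"claw":0},
    {"delta_pos":[0.175,-0.162,0],"delta_rot":[0,0,0],"claw":0},
    {"delta_pos":[0.2,-0.185,0],"delta_rot":[0,0,0],"claw":0},
  ],
)

```text
time: 1.93
eef_pos: [0.461, -0.1932, 0.2486]
tcp_rot: [0.991, 0.135, 0.001, -0.0]
contact_force: [0.3, 0.1, -0.0]
opening: 0.001
```

Call:
carry_out(
  commands=[
    {"delta_pos":[0.025,-0.023,0],"delta_rot":[0,0,0],"claw":0},
    {"delta_pos":[0.05,-0.046,0],"delta_rot":[0,0,0],"claw":0},
    {"delta_pos":[0.075,-0.07,0],"delta_rot":[0,0,0],"claw":0},
    {"delta_pos":[0.1,-0.093,0],"delta_rot":[0,0,0],"claw":0},
    {"delta_pos":[0.125,-0.116,0],"delta_rot":[0,0,0],"claw":0},
    {"delta_pos":[0.15,-0.14,0],"delta_rot":[0,0,0],"claw":0},
    {"delta_pos":[0.172,-0.16,0],"delta_rot":[0,0,0],"claw":0},
    {"delta_pos":[0.172,-0.16,0],"delta_rot":[0,0,0],"claw":0},
  ],
)

```text
time: 2.6
eef_pos: [0.5856, 0.0111, 0.2492]
tcp_rot: [0.99, 0.138, 0.002, -0.001]
contact_force: [-0.4, 0.2, 0.3]
opening: -0.001
```

Call:
carry_out(
  commands=[
    {"delta_pos":[-0.003,0.003,0.025],"delta_rot":[0,0,0],"claw":0},
    {"delta_pos":[-0.003,0.003,0.055],"delta_rot":[0,0,0],"claw":0},
    {"delta_pos":[-0.003,0.003,0.085],"delta_rot":[0,0,0],"claw":0},
    {"delta_pos":[-0.003,0.003,0.115],"delta_rot":[0,0,0],"claw":0},
    {"delta_pos":[-0.003,0.003,0.145],"delta_rot":[0,0,0],"claw":0},
    {"delta_pos":[-0.003,0.003,0.17],"delta_rot":[0,0,0],"claw":0},
    {"delta_pos":[-0.003,0.003,0.185],"delta_rot":[0,0,0],"claw":0},
    {"delta_pos":[-0.003,0.003,0.185],"delta_rot":[0,0,0],"claw":0},
  ],
)

```text
time: 3.27
eef_pos: [0.5807, 0.0078, 0.0599]
tcp_rot: [0.991, 0.137, -0.003, -0.002]
contact_force: [-0.1, 0.2, 0.6]
opening: -0.0
```

```bash
python3 - <<'E'
from h import *
im,d=snap('side','side2')
cv2.imwrite('pics/zs2.png',cv2.resize(cv2.imread('pics/side2.png')[140:290,190:350],None,fx=4,fy=4,interpolation=cv2.INTER_CUBIC))
s=ctrl.get_state();print(s['eef_pos'],s['contact_force'])
E
```

```text
[0.58236242 0.00762537 0.06227654] [ 0.65644929 -0.70649375 -0.27000324]
```

View pics/zs2.png

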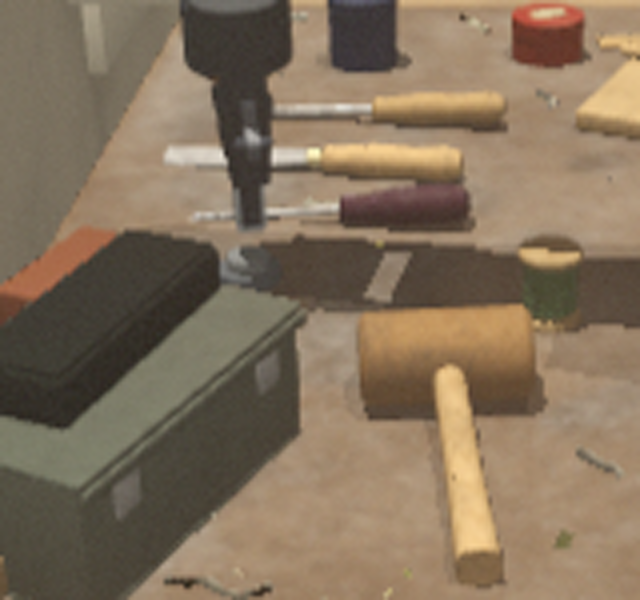

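The closed fingertips are at zoomed (252,228), centred above the plunger at (250,255) and about 2 cm clear of it. Now I'll press in small steps.

Call:
carry_out(
  commands=[
    {"delta_pos":[0,0,0.008],"delta_rot":[0,0,0],"claw":0},
    {"delta_pos":[0,0,0.014],"delta_rot":[0,0,0],"claw":0},
    {"delta_pos":[0,0,0.019],"delta_rot":[0,0,0],"claw":0},
    {"delta_pos":[0,0,0.023],"delta_rot":[0,0,0],"claw":0},
    {"delta_pos":[0,0,0.026],"delta_rot":[0,0,0],"claw":0},
    {"delta_pos":[0,0,0.026],"delta_rot":[0,0,0],"claw":0},
    {"delta_pos":[0,0,0.026],"delta_rot":[0,0,0],"claw":0},
  ],
)

```text
time: 3.9
eef_pos: [0.5827, 0.0076, 0.0369]
tcp_rot: [0.991, 0.137, -0.001, -0.002]
contact_force: [-0.8, 0.4, 3.4]
opening: 0.002
```

Call:
carry_out(
  commands=[
    {"delta_pos":[0,0,0.002],"delta_rot":[0,0,0],"claw":0},
    {"delta_pos":[0,0,0.004],"delta_rot":[0,0,0],"claw":0},
    {"delta_pos":[0,0,0.005],"delta_rot":[0,0,0],"claw":0},
    {"delta_pos":[0,0,0.005],"delta_rot":[0,0,0],"claw":0},
    {"delta_pos":[0,0,0.005],"delta_rot":[0,0,0],"claw":0},
  ],
)

```text
time: 4.32
eef_pos: [0.5828, 0.0076, 0.033]
tcp_rot: [0.99, 0.138, -0.001, -0.002]
contact_force: [-3.0, 0.1, 9.0]
opening: -0.003
```

Call:
carry_out(
  commands=[
    {"delta_pos":[0,0,0.002],"delta_rot":[0,0,0],"claw":0},
    {"delta_pos":[0,0,0.002],"delta_rot":[0,0,0],"claw":0},
    {"delta_pos":[0,0,0.002],"delta_rot":[0,0,0],"claw":0},
  ],
)

```text
time: 4.57
eef_pos: [0.5829, 0.0076, 0.0329]
tcp_rot: [0.99, 0.138, -0.001, -0.002]
contact_force: [-6.5, -0.1, 13.1]
opening: 0.002
```

The height stayed at 33 mm while the force rose to 13 N, so the plunger is on its stop. I'll lift now.

Call:
carry_out(
  commands=[
    {"delta_pos":[0,0,-0.01],"delta_rot":[0,0,0],"claw":0},
    {"delta_pos":[0,0,-0.035],"delta_rot":[0,0,0],"claw":0},
    {"delta_pos":[0,0,-0.065],"delta_rot":[0,0,0],"claw":0},
    {"delta_pos":[0,0,-0.095],"delta_rot":[0,0,0],"claw":0},
    {"delta_pos":[0,0,-0.125],"delta_rot":[0,0,0],"claw":0},
    {"delta_pos":[0,0,-0.15],"delta_rot":[0,0,0],"claw":0},
    {"delta_pos":[0,0,-0.165],"delta_rot":[0,0,0],"claw":0},
    {"delta_pos":[0,0,-0.165],"delta_rot":[0,0,0],"claw":0},
  ],
)

```text
time: 5.23
eef_pos: [0.586, 0.0069, 0.2028]
tcp_rot: [0.99, 0.138, 0.003, -0.0]
contact_force: [0.2, -1.2, -0.0]
opening: -0.001
```

```bash
python3 - <<'E'
from h import *
from scipy.spatial.transform import Rotation as R
im,d=snap('side','side3')
cv2.imwrite('pics/zs3.png',cv2.resize(cv2.imread('pics/side3.png')[140:290,190:350],None,fx=4,fy=4,interpolation=cv2.INTER_CUBIC))
s=ctrl.get_state();print(s['eef_pos'],s['contact_force'])
print(R.from_quat(s['tcp_rot']).inv().apply(np.array([.432,.163,.12])-s['eef_pos']))
E
```

```text
[0.58468317 0.00703743 0.20001483] [-0.07206162 -0.1999368   0.06959925]
[-0.10449964 -0.19158671  0.08008249]
```

View pics/zs3.png

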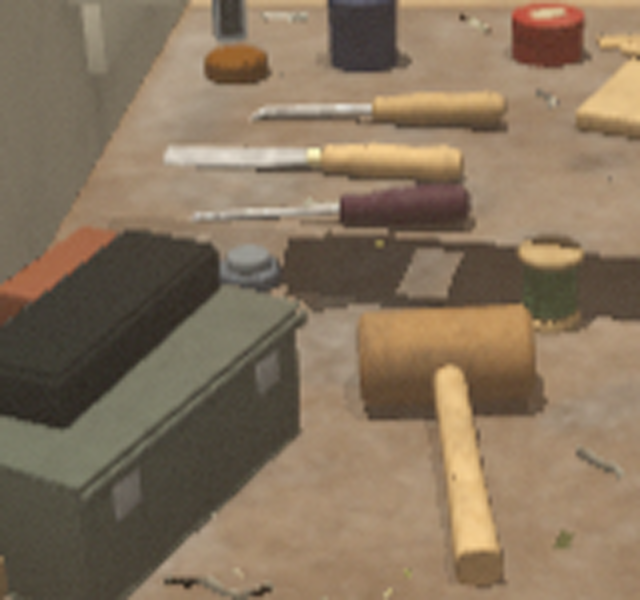

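The button (zoomed 250,262) is up again and nothing has moved. Next, the mallet.

Call:
carry_out(
  commands=[
    {"delta_pos":[-0.012,-0.022,0],"delta_rot":[0,0,0],"claw":0},
    {"delta_pos":[-0.03,-0.055,0],"delta_rot":[0,0,0],"claw":0},
    {"delta_pos":[-0.047,-0.087,0],"delta_rot":[0,0,0],"claw":0},
    {"delta_pos":[-0.064,-0.119,0],"delta_rot":[0,0,0],"claw":0},
    {"delta_pos":[-0.081,-0.15,0],"delta_rot":[0,0,0],"claw":0},
    {"delta_pos":[-0.096,-0.178,0],"delta_rot":[0,0,0],"claw":0},
    {"delta_pos":[-0.104,-0.191,0],"delta_rot":[0,0,0],"claw":0},
    {"delta_pos":[-0.104,-0.191,0],"delta_rot":[0,0,0],"claw":0},
  ],
)

```text
time: 5.95
eef_pos: [0.429, 0.1641, 0.1973]
tcp_rot: [0.99, 0.139, -0.001, -0.001]
contact_force: [-0.8, 0.4, -0.3]
opening: 0.002
```

Call:
carry_out(
  commands=[
    {"delta_pos":[0.002,0,0.02],"delta_rot":[0,0,0],"claw":0},
    {"delta_pos":[0.002,0,0.04],"delta_rot":[0,0,0],"claw":0},
    {"delta_pos":[0.002,0,0.06],"delta_rot":[0,0,0],"claw":0},
    {"delta_pos":[0.002,0,0.075],"delta_rot":[0,0,0],"claw":0},
    {"delta_pos":[0.002,0,0.082],"delta_rot":[0,0,0],"claw":0},
    {"delta_pos":[0.002,0,0.082],"delta_rot":[0,0,0],"claw":0},
    {"delta_pos":[0.002,0,0.082],"delta_rot":[0,0,0],"claw":0},
    {"delta_pos":[0.002,0,0.082],"delta_rot":[0,0,0],"claw":0},
  ],
)

```text
time: 6.62
eef_pos: [0.4315, 0.1647, 0.116]
tcp_rot: [0.99, 0.139, -0.001, -0.001]
contact_force: [0.2, -0.2, 0.7]
opening: 0.001
```

```bash
python3 - <<'E'
from h import *
im,d=snap('side','side4')
cv2.imwrite('pics/zs4.png',cv2.resize(cv2.imread('pics/side4.png')[140:290,190:350],None,fx=4,fy=4,interpolation=cv2.INTER_CUBIC))
s=ctrl.get_state();print(s['time'],s['eef_pos'],s['contact_force'])
E
```

```text
6.6667 [0.43165828 0.16479441 0.11636916] [0.03120219 0.1013328  0.31142323]
```

View pics/zs4.png

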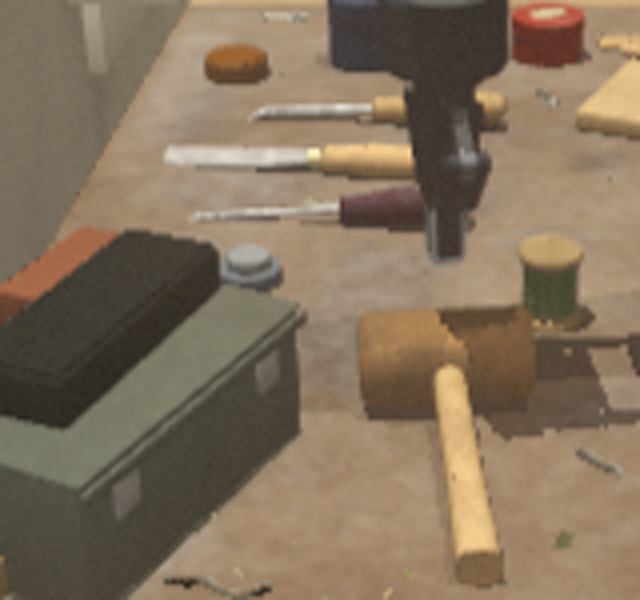

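The fingertips (zoomed 445,260) hang about 4 cm above the middle of the mallet head. Holding for more than 2 s.

Call:
carry_out(
  commands=[
    {"delta_pos":[0,0,0],"delta_rot":[0,0,0],"claw":0},
    {"delta_pos":[0,0,0],"delta_rot":[0,0,0],"claw":0},
    {"delta_pos":[0,0,0],"delta_rot":[0,0,0],"claw":0},
    {"delta_pos":[0,0,0],"delta_rot":[0,0,0],"claw":0},
    {"delta_pos":[0,0,0],"delta_rot":[0,0,0],"claw":0},
    {"delta_pos":[0,0,0],"delta_rot":[0,0,0],"claw":0},
    {"delta_pos":[0,0,0],"delta_rot":[0,0,0],"claw":0},
    {"delta_pos":[0,0,0],"delta_rot":[0,0,0],"claw":0},
  ],
)

```text
time: 7.33
eef_pos: [0.4316, 0.1648, 0.1163]
tcp_rot: [0.99, 0.139, -0.0, -0.001]
contact_force: [0.5, -0.6, 0.2]
opening: 0.001
```

Call:
carry_out(
  commands=[
    {"delta_pos":[0,0,0],"delta_rot":[0,0,0],"claw":0},
    {"delta_pos":[0,0,0],"delta_rot":[0,0,0],"claw":0},
    {"delta_pos":[0,0,0],"delta_rot":[0,0,0],"claw":0},
    {"delta_pos":[0,0,0],"delta_rot":[0,0,0],"claw":0},
    {"delta_pos":[0,0,0],"delta_rot":[0,0,0],"claw":0},
    {"delta_pos":[0,0,0],"delta_rot":[0,0,0],"claw":0},
    {"delta_pos":[0,0,0],"delta_rot":[0,0,0],"claw":0},
    {"delta_pos":[0,0,0],"delta_rot":[0,0,0],"claw":0},
  ],
)

```text
time: 8.0
eef_pos: [0.4316, 0.1648, 0.1163]
tcp_rot: [0.99, 0.139, -0.0, -0.001]
contact_force: [0.5, 0.7, 0.3]
opening: 0.001
```

Call:
carry_out(
  commands=[
    {"delta_pos":[0,0,0],"delta_rot":[0,0,0],"claw":0},
    {"delta_pos":[0,0,0],"delta_rot":[0,0,0],"claw":0},
    {"delta_pos":[0,0,0],"delta_rot":[0,0,0],"claw":0},
    {"delta_pos":[0,0,0],"delta_rot":[0,0,0],"claw":0},
    {"delta_pos":[0,0,0],"delta_rot":[0,0,0],"claw":0},
    {"delta_pos":[0,0,0],"delta_rot":[0,0,0],"claw":0},
    {"delta_pos":[0,0,0],"delta_rot":[0,0,0],"claw":0},
    {"delta_pos":[0,0,0],"delta_rot":[0,0,0],"claw":0},
  ],
)

```text
time: 8.67
eef_pos: [0.4316, 0.1648, 0.1163]
tcp_rot: [0.99, 0.139, -0.0, -0.001]
contact_force: [-0.0, -1.1, 0.3]
opening: 0.002
```

Call:
carry_out(
  commands=[
    {"delta_pos":[0,0,-0.02],"delta_rot":[0,0,0],"claw":0},
    {"delta_pos":[0,0,-0.045],"delta_rot":[0,0,0],"claw":0},
    {"delta_pos":[0,0,-0.07],"delta_rot":[0,0,0],"claw":0},
    {"delta_pos":[0,0,-0.09],"delta_rot":[0,0,0],"claw":0},
    {"delta_pos":[0,0,-0.1],"delta_rot":[0,0,0],"claw":0},
    {"delta_pos":[0,0,-0.1],"delta_rot":[0,0,0],"claw":0},
  ],
)

```text
time: 9.17
eef_pos: [0.4333, 0.1648, 0.2191]
tcp_rot: [0.99, 0.139, 0.002, -0.001]
contact_force: [-0.2, -0.1, 0.9]
opening: 0.006
```

```bash
python3 - <<'E'
from h import *
from scipy.spatial.transform import Rotation as R
s=ctrl.get_state();print(s['time'],s['eef_pos'],s['contact_force'])
print(R.from_quat(s['tcp_rot']).inv().apply(np.array([.494,-.181,.085])-s['eef_pos']))
E
```

```text
9.1667 [0.43325773 0.16482461 0.21913622] [-0.23198641 -0.13819041  0.8577534 ]
[-0.03778861  0.34940454  0.13328653]
```

Call:
carry_out(
  commands=[
    {"delta_pos":[-0.002,0.02,0],"delta_rot":[0,0,0],"claw":0},
    {"delta_pos":[-0.005,0.05,0],"delta_rot":[0,0,0],"claw":0},
    {"delta_pos":[-0.009,0.08,0],"delta_rot":[0,0,0],"claw":0},
    {"delta_pos":[-0.012,0.11,0],"delta_rot":[0,0,0],"claw":0},
    {"delta_pos":[-0.015,0.14,0],"delta_rot":[0,0,0],"claw":0},
    {"delta_pos":[-0.018,0.17,0],"delta_rot":[0,0,0],"claw":0},
    {"delta_pos":[-0.021,0.195,0],"delta_rot":[0,0,0],"claw":0},
    {"delta_pos":[-0.024,0.22,0],"delta_rot":[0,0,0],"claw":0},
  ],
)

```text
time: 9.83
eef_pos: [0.4701, -0.0545, 0.2166]
tcp_rot: [0.99, 0.139, 0.001, -0.002]
contact_force: [0.8, 0.9, 0.4]
opening: -0.002
```

```bash
python3 - <<'E'
from h import *
from scipy.spatial.transform import Rotation as R
s=ctrl.get_state();print(s['time'],s['eef_pos'],s['contact_force'])
print(R.from_quat(s['tcp_rot']).inv().apply(np.array([.494,-.181,.085])-s['eef_pos']))
E
```

```text
9.8333 [ 0.470086   -0.05452363  0.21655776] [0.77040007 0.88150757 0.42996848]
[-0.0121859   0.12865446  0.13105391]
```

Call:
carry_out(
  commands=[
    {"delta_pos":[-0.003,0.03,0],"delta_rot":[0,0,0],"claw":0},
    {"delta_pos":[-0.006,0.06,0],"delta_rot":[0,0,0],"claw":0},
    {"delta_pos":[-0.009,0.09,0],"delta_rot":[0,0,0],"claw":0},
    {"delta_pos":[-0.011,0.115,0],"delta_rot":[0,0,0],"claw":0},
    {"delta_pos":[-0.012,0.128,0],"delta_rot":[0,0,0],"claw":0},
    {"delta_pos":[-0.012,0.128,0],"delta_rot":[0,0,0],"claw":0},
    {"delta_pos":[-0.012,0.128,0],"delta_rot":[0,0,0],"claw":0},
  ],
)

```text
time: 10.42
eef_pos: [0.4932, -0.1804, 0.2146]
tcp_rot: [0.99, 0.139, 0.0, -0.003]
contact_force: [0.3, -0.3, 0.2]
opening: -0.002
```

Call:
carry_out(
  commands=[
    {"delta_pos":[0,0,0.02],"delta_rot":[0,0,0],"claw":0},
    {"delta_pos":[0,0,0.045],"delta_rot":[0,0,0],"claw":0},
    {"delta_pos":[0,0,0.07],"delta_rot":[0,0,0],"claw":0},
    {"delta_pos":[0,0,0.095],"delta_rot":[0,0,0],"claw":0},
    {"delta_pos":[0,0,0.115],"delta_rot":[0,0,0],"claw":0},
    {"delta_pos":[0,0,0.128],"delta_rot":[0,0,0],"claw":0},
    {"delta_pos":[0,0,0.13],"delta_rot":[0,0,0],"claw":0},
    {"delta_pos":[0,0,0.13],"delta_rot":[0,0,0],"claw":0},
  ],
)

```text
time: 11.08
eef_pos: [0.4922, -0.1776, 0.0835]
tcp_rot: [0.99, 0.139, -0.001, -0.004]
contact_force: [-0.5, -0.6, 0.9]
opening: -0.003
```

Call:
carry_out(
  commands=[
    {"delta_pos":[0,0,0],"delta_rot":[0,0,0],"claw":0},
    {"delta_pos":[0,0,0],"delta_rot":[0,0,0],"claw":0},
    {"delta_pos":[0,0,0],"delta_rot":[0,0,0],"claw":0},
    {"delta_pos":[0,0,0],"delta_rot":[0,0,0],"claw":0},
    {"delta_pos":[0,0,0],"delta_rot":[0,0,0],"claw":0},
    {"delta_pos":[0,0,0],"delta_rot":[0,0,0],"claw":0},
  ],
)

```text
time: 11.58
eef_pos: [0.4924, -0.1778, 0.084]
tcp_rot: [0.99, 0.139, -0.001, -0.004]
contact_force: [0.7, 0.8, 0.3]
opening: 0.002
```

```bash
python3 - <<'E'
from h import *
im,d=snap('side','side5')
cv2.imwrite('pics/zs5.png',cv2.resize(cv2.imread('pics/side5.png')[140:290,190:350],None,fx=4,fy=4,interpolation=cv2.INTER_CUBIC))
s=ctrl.get_state();print(s['time'],s['eef_pos'],s['contact_force'])
E
```

```text
11.6333 [ 0.492306   -0.17775593  0.0838237 ] [0.10108312 0.94786252 0.94819278]
```

View pics/zs5.png

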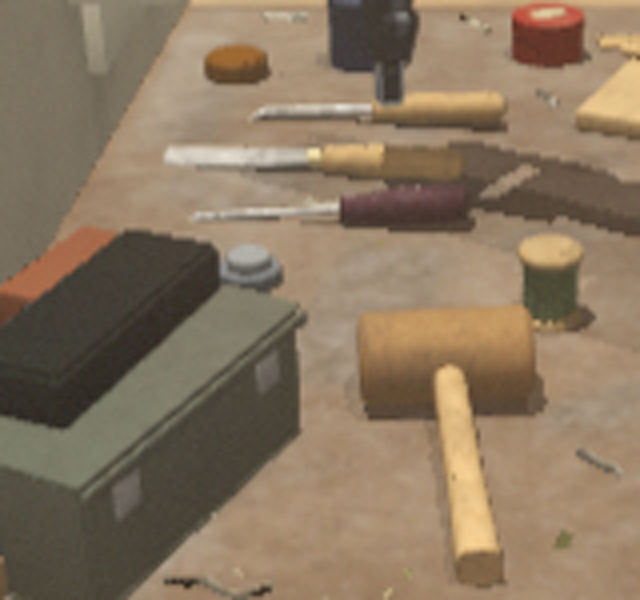

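The fingertips (zoomed 390,100) stand about 4 cm above the chisel handle (390,160). Nothing has shifted and the button is up. Handing in.

```bash
python3 -c "
from plant import ctrl
print(ctrl.sign_off())"
```

```text
the job is handed in; nothing more can be done
None
```

I pressed the call button, pointed at the mallet's head for over 2 s, then pointed at the chisel's handle and handed the job in there; sign-off gives no verdict.

- **Button:** The plunger reached its stop. The tool stayed at 33 mm height, with the fingertips at about 16 mm, while the force rose from 9 to 13 N. A picture after lifting showed the button up again.
- **Mallet:** The fingertips held about 4 cm above the middle of the head, with the TCP at (0.432, 0.165, 0.116).
- **Chisel:** It is the middle of the three tools, picked out by its flat blade. The final TCP is (0.492, -0.178, 0.084), against a measured handle middle of (0.494, -0.181). The fingertips are about 4 cm above its top.
- **Last checks:** The last picture showed the tools, spool and mallet where they were, the button up and the fingers clear. It did not show the hammer, but the arm never went near it. The last force reading was about 1 N, the same as the noise in free air.
- **Disagreement:** The two cameras' readings of the button differed by about 7 mm in x (0.587 and 0.581). I used 0.584, well within the plunger's 16 mm radius, and the press worked.

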